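# Angle the long instrument cassette past the post into the drying dock

### The arm

A 6-joint arm with a two-finger parallel gripper is mounted at the origin on the work surface. World frame = base frame: x ahead of the robot, y to its left, z up, the work surface at z = 0. Lengths are in m, angles in rad, forces in N, time in s.
With the tool pointing down it reaches from about 0.35 to 0.8 m from the base axis. Payload 7.3 kg.
Tool frame: the origin (TCP) lies between the finger pads; the fingertips stand 11 mm ahead of it and the grasp point (between the pads) lies 8 mm behind it (robot.tcp_to_tips is the distance from the TCP to the fingertips, in m); z points along the fingers, y is the direction in which the jaws open and shut (so a half turn about z gives the same grasp; the last joint's range is limited). The gripper opens to 85 mm and grips with 20 to 120 N. Pads are 22 mm wide; open, the fingers measure 114 mm over their backs; the gripper's body (76 mm by 85 mm) begins 54 mm behind the grasp point. The pads swing forward as they close: fully open they stand 13 mm farther back than shut.
Start: joints at [-0.146, 0.342, 1.524, -0, 1.275, -0.146], TCP at [0.525, 0, 0.242] pointing down, gripper open.
Joint ranges: [-2.53, 2.53], [-0.77, 2.02], [0.04, 2.7], [-1, 4.14], [0.28, 2.66], [-3.11, 3.11]. Speed limits (rad/s): [2.57, 2.57, 3.14, 3.14, 3.14, 3.14].

### API

Orientations are given as a unit quaternion [w, x, y, z].
In Python, from rig import robot gives the robot as it stands.
- The arm moves only by the shell command python3 -m handwheel 'ROWS' [FORCE]. ROWS is a JSON object of lists of equal length, an entry for each row: "slide": the shift along the world's x, y, z in mm, a list of three; "spin": the turn about the world's z in degrees; "gripper": the finger opening in mm, from 0 to 85.4. In form: {"slide": [[tx, ty, tz], ...], "spin": [spin, ...], "gripper": [gripper, ...]}. A call has 1 to 8 rows; each row shifts and turns the commanded pose from where the row before left it; what a row does not reach is not made up. A row lasts 1/12 s, in which the tool goes at most 41.7 mm and 7.16 degrees, less where a joint would pass 70% of its speed; a pose out of reach is approached as far as the arm can. A call is refused whole if a number of a shift passes 41.7 or a number of a turn 7.16, either way. A call with a gripper value outside its range is refused whole. The fingers move at their own pace and stop on an object; FORCE is the grip in N (left out, the last holds). Time passes only in rows, so rows that do not move let the fingers close. It gives the time, the measured TCP pose, the force and the opening at its end, in the units of the state.
- robot.sense(): the state, without advancing time (a new reading comes with each control period).
- robot.get_image(name): name is "scene" or "side" or "wrist"; returns (picture, depth): 384x512x3 uint8, red, green, blue; 384x512 float32, m along the optical axis (not along the pixel's ray), 0 where there is no reading.
- robot.get_calibration(name): a dict with "intrinsics" (3x3 intrinsics, pixels), "R" (3x3) and "t" (3): a world point X has camera coordinates R X + t; the wrist camera has in their place "mount" (4x4, takes a point from camera to tool coordinates, whose origin is the TCP and whose axes are the flange's). Camera axes: x right, y down, z forward; pixel columns grow to the right and rows downward; lengths in m; the calibration is good to about 2 mm. A picture is of the moment at which its call begins: read the wrist's pose just before it. get_calibration takes no time and is no camera call.
- robot.close_job(): hands the job in, once; it reports no verdict.
The state is a dict: "time": time; "joints": joint angles; "dq": joint speeds; "tau": joint torques, N m; "ee_pos": TCP position; "tcp_rot": TCP orientation; "contact_force": force on the tool from outside, world axes, zero at the start; "torque": the same for the moment, N m; "opening": finger opening in m.
Only numpy, scipy, OpenCV 4.12 (cv2) and the standard library are available. Lean on these libraries where they do the work, as an engineer would, in place of code of your own. Each camera call takes 0.05 s, during which the arm holds its last target.

### The job

Push the long, narrow steel instrument cassette into the U-shaped drying dock using only the fingertips: angle it so that one end slips in behind the retaining post first, then swing the other end in, until the cassette lies with its whole long side against the dock's back wall. Only push it along the counter, never pick it up or tip it, and leave the other things on the counter where they are.

Things in the scene. Friction and masses are not known exactly. Their poses are not given: they have to be found in the camera images.
- cassette: Closed stainless box, loose, about 0.32 kg (0.22 to 0.45), 180 mm long (along its y), 36 mm wide (along its x), 28 mm high, slotted top. Origin at the centre of its underside. It is the same either way round. It starts on the open counter on the robot's side of the dock, its long side roughly (within 0.25 rad) parallel to the dock's back wall. It slides on the counter with ordinary friction (a push of 1 to 5 N) and stops when the push stops.
- cassette_end_a (a point): Middle of the cassette's +y end face, 14 mm above its underside.
- cassette_end_b (a point): Middle of the cassette's -y end face, 14 mm above its underside.
- dock: Fixed U-shaped fence of steel strip, walls 8 mm thick and 36 mm high, no floor (the counter runs through), open toward the robot. Origin on the counter at the middle of the back wall's inner face; x points into the back wall (away from the robot), y along the back wall. The bay inside is 230 mm long (y from -115 to +115 mm) and 80 mm deep (end walls run from x = 0 to x = -80 mm).
- post: Fixed round steel retaining post with a black cap, 20 mm diameter, 55 mm high, origin at its foot on the axis. It stands just in front of the bay's mouth at x = -90 mm in the dock's frame and y about +60 or about -60 mm (56 to 64), so 80 mm lie between it and the back wall; the way in between it and the far end wall is about 165 mm, shorter than the cassette.
- socket: The unused post socket on the other side of the dock's middle: a dark disc of 20 mm diameter flush with the counter, it hinders nothing.
- cup: Bystander, to be left alone: open steel cup, 58 mm across, 50 mm high; origin at the centre of its underside.
- bur_block: Bystander, to be left alone: aluminium block 40 x 60 x 22 mm with brass and steel burs standing in it, 40 mm high in all; origin at the centre of its underside.
- bottle: Bystander, to be left alone: amber bottle 48 mm across, 80 mm high; origin at the centre of its underside.
- jar: Bystander, to be left alone: white jar 60 mm across, 65 mm high; origin at the centre of its underside.
- tape_roll: Bystander, to be left alone: lying roll of paper tape, 76 mm across, 19 mm high; origin at the centre of its underside.
- small_box: Bystander, to be left alone: white plastic box 60 x 90 x 35 mm; origin at the centre of its underside.
- pliers_tray: Bystander, to be left alone: shallow steel tray 70 x 150 x 18 mm with pliers in it; origin at the centre of its underside.

How it is judged:
On the way:
1. one end of the cassette is behind the post while the cassette still stands at an angle (((x of cassette_end_a in the frame of dock above -0.065 m and horizontal distance between cassette_end_a and post below 0.1 m) or (x of cassette_end_b in the frame of dock above -0.065 m and horizontal distance between cassette_end_b and post below 0.1 m)) and angle between the y axis of cassette and the y axis of dock, either way round above 0.12 rad), for 0.05 s.
At the end, for the whole second after the job is handed in: The cassette rests flat on the counter inside the bay, its long side within 8 mm of the back wall (centre at most 26 mm from it, 18 mm being full contact) and parallel to it within 0.07 rad, at rest (x of cassette in the frame of dock above -0.026 m and y of cassette in the frame of dock between -0.035 and 0.035 m and angle between the y axis of cassette and the y axis of dock, either way round below 0.07 rad and height (world z) of cassette below 0.005 m and angle between cassette's own z axis and vertical below 0.05 rad and linear speed of cassette below 0.01 m/s); the robot touches nothing.
It fails at once if the cassette is lifted off the counter (height (world z) of cassette above 0.008 m).
It fails at once if the cassette is tipped (angle between cassette's own z axis and vertical above 0.15 rad).
It fails at once if another thing on the counter is disturbed (moved more than 20 mm) (distance of any of cup, bur_block, bottle, jar, tape_roll, small_box, pliers_tray from where it was at the start of the episode above 0.02 m).
It also fails if it takes over 72 s, if anything falls off the work surface, if the arm or the gripper's body presses on something with over 40 N, if the wrist force passes 120 N, or if a joint passes its speed limit or range.

## Working session

There is one attempt and no reset: what is moved stays moved. The work goes in short steps, Python scripts to look and compute and a shell command to move; the robot and the scene stay as the last step left them, time stands still between calls to the robot, and variables do not carry over. Pictures are saved under pics/ and viewed, and the job is handed in when it is done.

```bash
mkdir -p pics; ls; python3 - <<'E'
from rig import robot
import cv2
print(robot.sense())
for n in ("scene","side","wrist"):
    im,d=robot.get_image(n); cv2.imwrite(f"pics/{n}0.png",im[:,:,::-1]); 
    import numpy as np; np.save(f"pics/{n}0_d.npy",d); print(n,robot.get_calibration(n))
E
```

```text
pics
{'time': 0.0, 'joints': array([-1.45966957e-01,  3.42762318e-01,  1.52502817e+00, -2.26885886e-06,
        1.27536583e+00, -1.46026693e-01]), 'dq': array([-7.37539922e-04,  4.81209252e-04,  1.43400356e-05,  9.56557868e-04,
        7.20124671e-04, -4.18093366e-05]), 'tau': array([ 5.72253757e-04, -4.33677435e+01, -2.46005630e+01, -7.37992127e-05,
        7.83137977e-03, -1.18290802e-05]), 'ee_pos': array([5.24621664e-01, 9.45623631e-05, 2.41601490e-01]), 'tcp_rot': array([-6.26736241e-04,  7.07085211e-01,  7.07127919e-01, -4.67401795e-04]), 'contact_force': array([0.63464237, 0.15135751, 0.62172929]), 'torque': array([ 0.01186165, -0.04815728,  0.02335125]), 'opening': 0.08543544807914481}
scene {'intrinsics': array([[348.65316694,   0.        , 255.91093998],
       [  0.        , 348.65316694, 189.12343409],
       [  0.        ,   0.        ,   1.        ]]), 'R': array([[-0.87882034,  0.47713385,  0.00425501],
       [ 0.39290142,  0.72867725, -0.56094379],
       [-0.27074581, -0.49129701, -0.82784295]]), 't': array([ 0.53293913, -0.19328515,  1.23165276])}
side {'intrinsics
[... 188 characters left out ...]
9434937,  0.01504027],
       [-0.33187247, -0.60548454, -0.72335962],
       [ 0.36669902,  0.6237044 , -0.69030765]]), 't': array([-0.52443458,  0.21681558,  0.75870362])}
wrist {'intrinsics': array([[323.14100924,   0.        , 255.41328777],
       [  0.        , 323.14100924, 192.38405079],
       [  0.        ,   0.        ,   1.        ]]), 'mount': array([[ 4.63901998e-04, -9.64413104e-01, -2.64399602e-01,
         6.50921176e-02],
       [ 9.99999857e-01,  3.77295104e-04,  3.78342433e-04,
        -2.89789136e-05],
       [-2.65121724e-04, -2.64399740e-01,  9.64413141e-01,
        -1.32112998e-01],
       [ 0.00000000e+00,  0.00000000e+00,  0.00000000e+00,
         1.00000000e+00]])}
```

View pics/scene0.png

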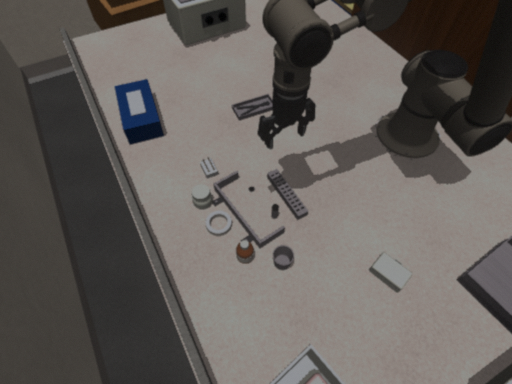

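View pics/side0.png

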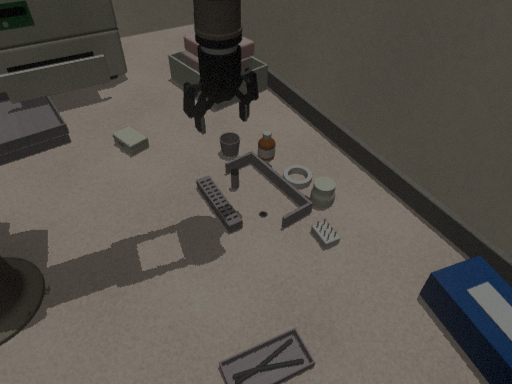

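View pics/wrist0.png

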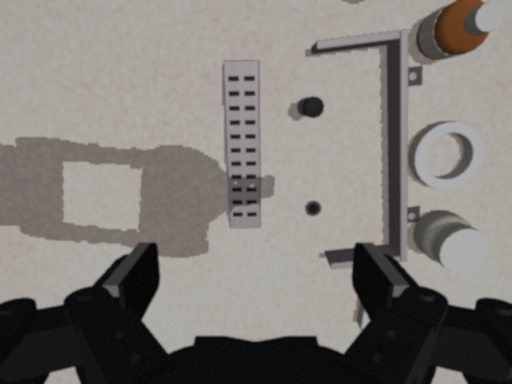

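```bash
cat > h.py <<'E'
from rig import robot
import cv2, numpy as np
from scipy.spatial.transform import Rotation as Rn
def wpose(s):
    q=s['tcp_rot']; T=np.eye(4); T[:3,:3]=Rn.from_quat([q[1],q[2],q[3],q[0]]).as_matrix(); T[:3,3]=s['ee_pos']
    return T
def snap(n,tag):
    s=robot.sense(); im,d=robot.get_image(n); cv2.imwrite(f"pics/{tag}.png",im[:,:,::-1])
    c=robot.get_calibration(n)
    if n=='wrist': C=wpose(s)@c['mount']
    else:
        C=np.eye(4); C[:3,:3]=c['R'].T; C[:3,3]=-c['R'].T@c['t']
    np.savez(f"pics/{tag}.npz",C=C,K=c['intrinsics'],d=d); return s
def crop(tag,x0,y0,x1,y1,f,out):
    im=cv2.imread(f"pics/{tag}.png")[y0:y1,x0:x1]
    cv2.imwrite(f"pics/{out}.png",cv2.resize(im,None,fx=f,fy=f,interpolation=cv2.INTER_CUBIC))
def pt(tag,u,v,z):
    D=np.load(f"pics/{tag}.npz"); r=D['C'][:3,:3]@np.linalg.inv(D['K'])@np.array([u,v,1.]); o=D['C'][:3,3]
    return o+r*(z-o[2])/r[2]
def proj(tag,P):
    D=np.load(f"pics/{tag}.npz"); C=D['C']; p=D['K']@(C[:3,:3].T@(np.asarray(P)-C[:3,3])); return p[:2]/p[2]
E
python3 - <<'E'
from h import *
# the t=0 wrist image, pose as sensed
s=snap('wrist','w1')
crop('w1',200,40,320,240,3,'w1a'); crop('w1',290,20,430,280,3-0.8,'w1b')
E
```

```text
(no output)
```

View pics/w1a.png

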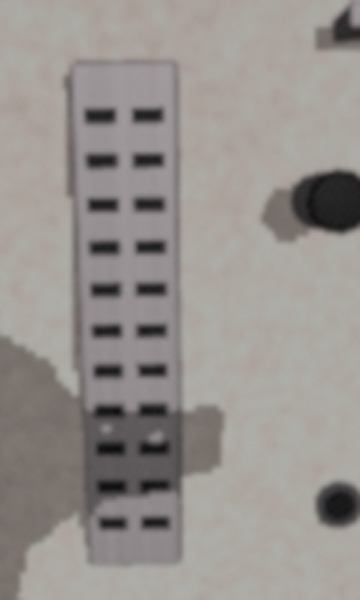

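View pics/w1b.png

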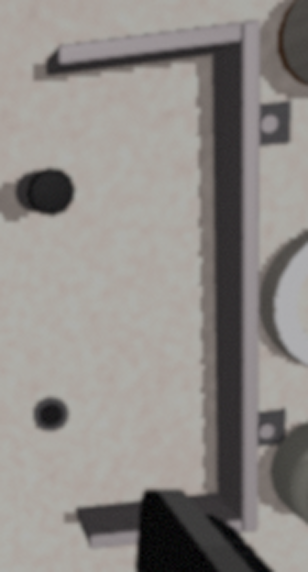

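```bash
python3 - <<'E'
from h import *
for n,u,v,z in [('cTL',224.3,60.7,.028),('cTR',259.3,60.7,.028),('cBL',229.7,227.7,.028),('cBR',260.3,227.3,.028),
 ('dInTop',400.5,38,.036),('dInBot',399.5,244,.036),('dOutTop',407.3,30.5,.036),('dOutBot',406,260,.036),('endtopTip',317,44.5,.036),('endbotTip',331.5,266,.036),('post',312.7,106.8,.055),('socket',312.7,207.7,0),('postfoot?',305,107,0)]:
    print(n,pt('w1',u,v,z).round(4))
# depth-based points check
D=np.load('pics/w1.npz')
for u,v in [(245,100),(314,106),(404,150),(280,150)]:
    r=np.linalg.inv(D['K'])@[u,v,1]*D['d'][v,u]; print(u,v,(D['C']@np.append(r,1))[:3].round(4))
snap('side','s1'); snap('scene','c1')
crop('s1',180,120,350,260,4.5,'s1a'); crop('c1',180,140,320,280,4,'c1a')
E
```

```text
cTL [0.4935 0.1067 0.028 ]
cTR [0.5284 0.1067 0.028 ]
cBL [ 0.4952 -0.0715  0.028 ]
cBR [ 0.5302 -0.071   0.028 ]
dInTop [0.6636 0.1261 0.036 ]
dInBot [ 0.6879 -0.088   0.036 ]
dOutTop [0.6693 0.1327 0.036 ]
dOutBot [ 0.6978 -0.1079  0.036 ]
endtopTip [0.5839 0.1203 0.036 ]
endbotTip [ 0.6126 -0.1156  0.036 ]
post [0.5792 0.0625 0.055 ]
socket [ 0.5942 -0.0565  0.    ]
postfoot? [0.58   0.0618 0.    ]
245 100 [0.5139 0.069  0.0291]
314 106 [0.5802 0.0632 0.0561]
404 150 [0.6798 0.0187 0.0366]
280 150 [ 5.531e-01  1.360e-02 -4.000e-04]
```

View pics/s1a.png

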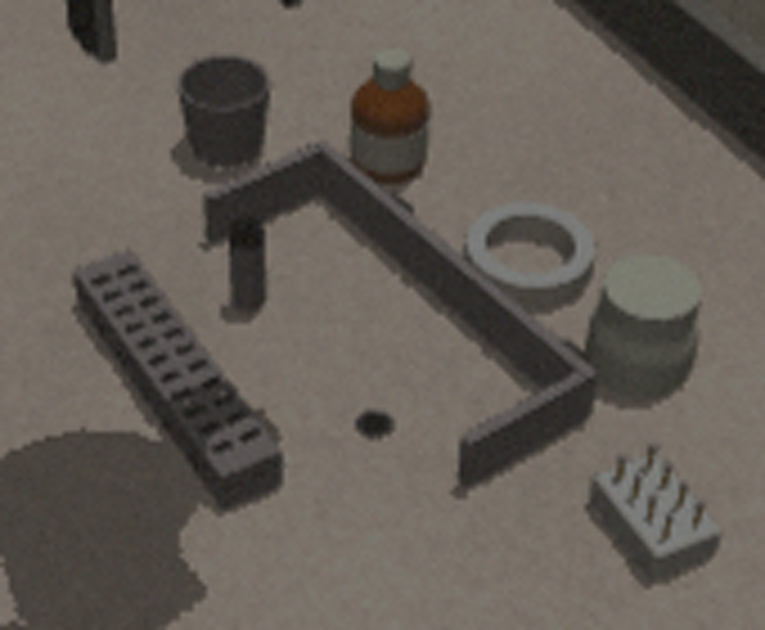

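View pics/c1a.png

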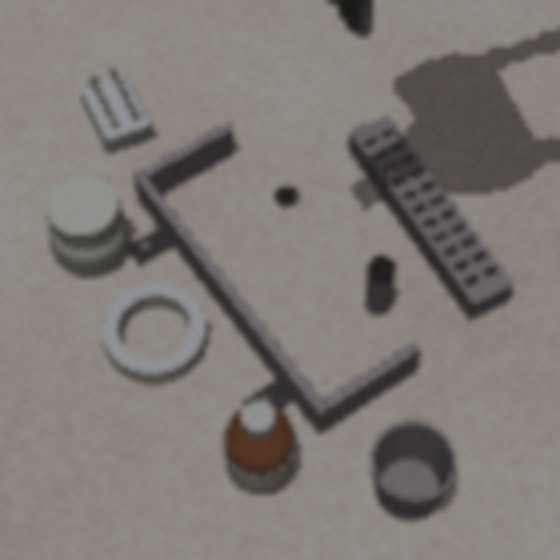

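```bash
cat >> h.py <<'E'
TH=0.12; O=np.array([.6757,.0125]); XD=np.array([np.cos(TH),np.sin(TH)]); YD=np.array([-np.sin(TH),np.cos(TH)])
def d2w(x,y): return O+XD*x*1e-3+YD*y*1e-3   # mm -> m
def w2d(p): q=np.asarray(p)[:2]-O; return np.array([q@XD,q@YD])*1e3
def overlay(tag,out,cass=None,box=None,f=1):
    im=cv2.imread(f"pics/{tag}.png"); 
    if box is None: box=(0,0,512,384)
    x0,y0,x1,y1=box; im=cv2.resize(im[y0:y1,x0:x1],None,fx=f,fy=f,interpolation=cv2.INTER_CUBIC)
    def P(w,z): return tuple(int(round(k)) for k in (proj(tag,[w[0],w[1],z])-[x0,y0]+.5)*f-.5)
    def poly(L,z,c):
        for a,b in zip(L,L[1:]): cv2.line(im,P(a,z),P(b,z),c,1)
    poly([d2w(*q) for q in [(-80,-115),(0,-115),(0,115),(-80,115),(-80,123),(8,123),(8,-123),(-80,-123),(-80,-115)]],.036,(0,255,0))
    poly([d2w(-90+10*np.cos(a),61+10*np.sin(a)) for a in np.linspace(0,6.3,20)],.055,(0,0,255))
    if cass:
        x,y,w=cass; u=np.array([-np.sin(w),np.cos(w)]); n=np.array([np.cos(w),np.sin(w)]); c=np.array([x,y])
        poly([c+.09*i*u+.018*j*n for i,j in [(1,1),(1,-1),(-1,-1),(-1,1),(1,1)]],.028,(255,0,255))
    cv2.imwrite(f"pics/{out}.png",im)
E
python3 - <<'E'
from h import *
print(robot.tcp_to_tips)
print('bur',pt('s1',180+655/4.5,120+530/4.5,.022),'cup',pt('s1',180+224/4.5,120+80/4.5,.05),'tray',pt('s1',267,357,.018),'bottle',pt('s1',267,137,.07),'jar',pt('s1',324,185,.065))
overlay('w1','o_w1',(.5118,.0177,.0097),(200,20,430,280),2.2)
overlay('s1','o_s1',(.5118,.0177,.0097),(180,120,350,260),4.5)
overlay('c1','o_c1',(.5118,.0177,.0097),(180,140,320,280),4)
E
```

```text
0.011
bur [ 0.66778953 -0.20070053  0.022     ] cup [0.6347609  0.20047899 0.05      ] tray [ 0.4194375  -0.36352748  0.018     ] bottle [0.71268968 0.13070061 0.07      ] jar [ 0.73602267 -0.09441712  0.065     ]
```

View pics/o_w1.png

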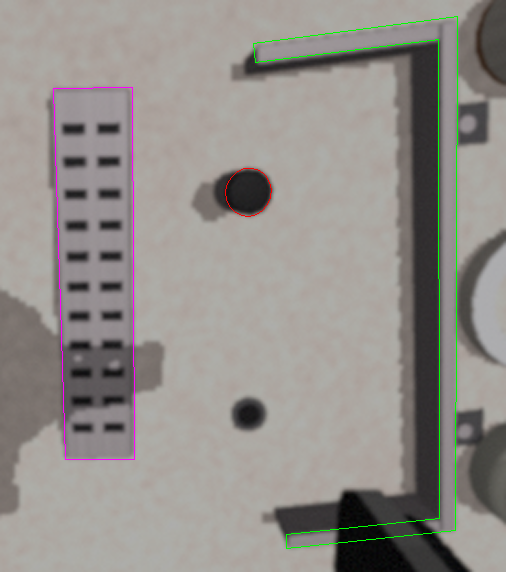

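View pics/o_s1.png

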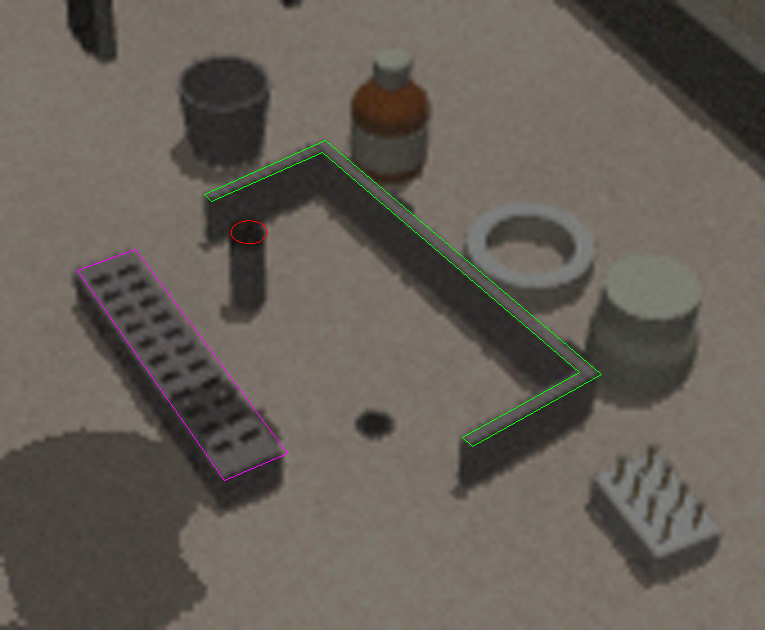

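View pics/o_c1.png

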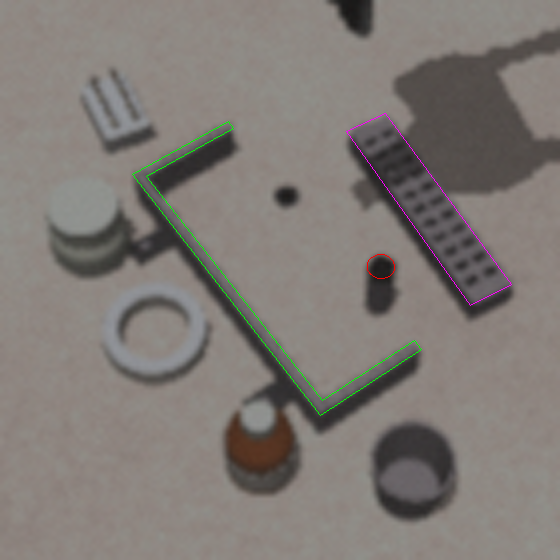

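```bash
python3 -m handwheel '{"slide":[[-3.4,34,0],[-3.4,34,0],[-3.4,34,0],[-3.4,34,0],[0,0,-40],[0,0,-40],[0,0,-40],[0,0,-40]],"spin":[0,0,0,0,0,0,0,0],"gripper":[0,0,0,0,0,0,0,0]}' 40; python3 -m handwheel '{"slide":[[0,0,-35],[0,0,-27],[0,0,0],[0,0,0]],"spin":[0,0,0,0],"gripper":[0,0,0,0]}'
python3 - <<'E'
from h import *
snap('side','s2'); snap('wrist','w2'); crop('s2',130,80,330,250,4,'s2a')
E
```

```text
time: 0.97
ee_pos: [0.5113, 0.1365, 0.0811]
tcp_rot: [0.0, 0.707, 0.707, 0.001]
contact_force: [1.4, 0.5, -0.1]
opening: 0.0001
time: 1.3
ee_pos: [0.5107, 0.1359, 0.0196]
tcp_rot: [-0.001, 0.707, 0.707, -0.001]
contact_force: [0.2, -0.1, 1.1]
opening: 0.0
```

View pics/s2a.png

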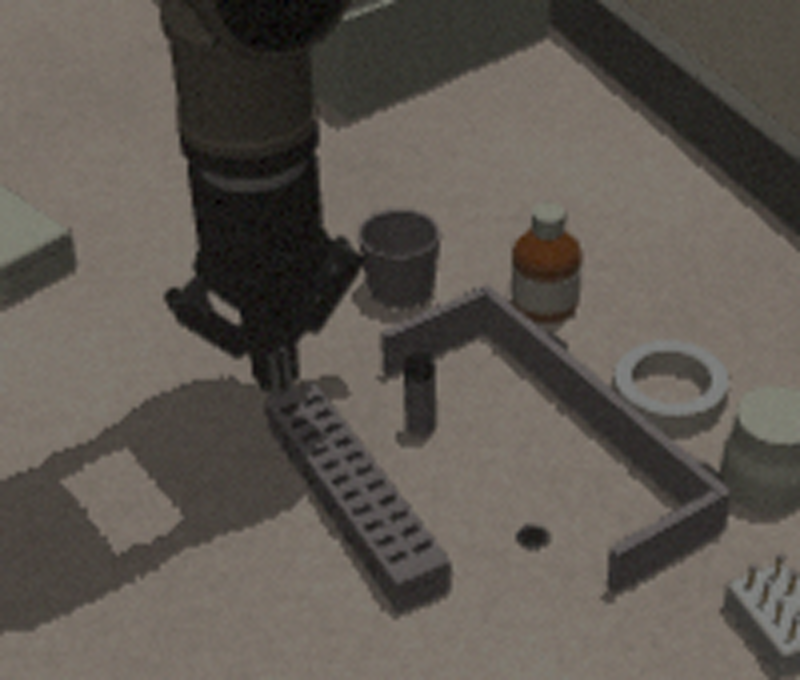

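View pics/w2.png

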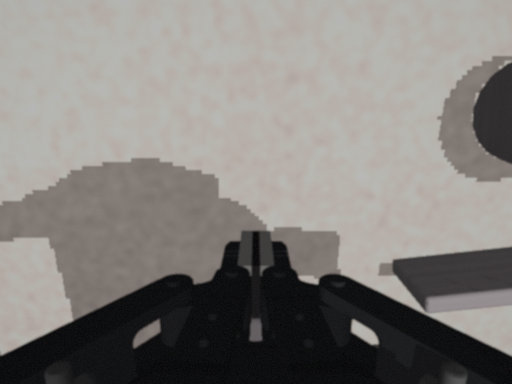

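```bash
python3 -m handwheel '{"slide":[[0,-6,0],[0,-6,0],[0,-6,0],[0,-6,0],[0,-6,0],[0.1,-6,0],[0.1,-6,0],[0.1,-6,0]],"spin":[0,0,0,0,0,0,0,0],"gripper":[0,0,0,0,0,0,0,0]}'; python3 -m handwheel '{"slide":[[0,-6,0],[0,-6,0],[0,-6,0],[0,-6,0],[0,-6,0],[0.1,-6,0],[0.1,-6,0],[0.1,-6,0]],"spin":[0,0,0,0,0,0,0,0],"gripper":[0,0,0,0,0,0,0,0]}'
python3 - <<'E'
from h import *
snap('side','s3'); snap('scene','c3'); crop('s3',130,80,330,280,3.5,'s3a'); overlay('c3','o_c3',None,(180,100,340,280),3.3)
E
```

```text
time: 2.07
ee_pos: [0.5117, 0.0874, 0.0204]
tcp_rot: [0.0, 0.707, 0.707, 0.0]
contact_force: [-0.5, 4.8, 2.4]
opening: 0.0003
time: 2.73
ee_pos: [0.5119, 0.0394, 0.0202]
tcp_rot: [-0.0, 0.707, 0.707, -0.0]
contact_force: [-0.2, 2.9, 1.4]
opening: -0.0003
```

View pics/s3a.png

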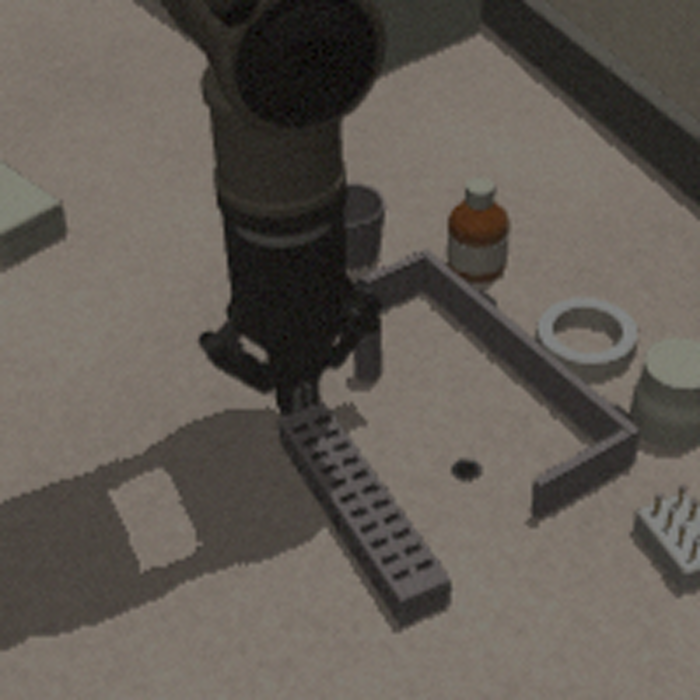

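View pics/o_c3.png

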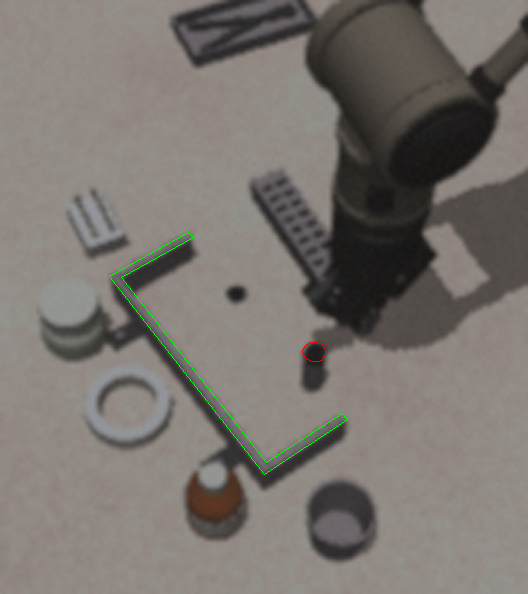

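```bash
python3 -m handwheel '{"slide":[[0,-6,0],[0,-6,0],[0,-6,0],[0,-6,0],[0,-6,0],[0,-6,0],[0,-6,0],[0,-4,0]],"spin":[0,0,0,0,0,0,0,0],"gripper":[0,0,0,0,0,0,0,0]}'; python3 -m handwheel '{"slide":[[0,15,0],[-15,10,40],[-41,0,0],[-41,0,0],[0,0,0]],"spin":[0,0,7,7,7],"gripper":[0,40,85,85,85]}'
python3 - <<'E'
from h import *
snap('side','s4'); snap('scene','c4'); crop('s4',130,80,330,280,3.5,'s4a'); crop('c4',200,120,320,220,5,'c4a')
E
```

```text
time: 3.5
ee_pos: [0.512, -0.0068, 0.0203]
tcp_rot: [0.0, 0.707, 0.707, -0.0]
contact_force: [0.3, 1.1, -1.8]
opening: 0.0001
time: 3.92
ee_pos: [0.4044, 0.0198, 0.0568]
tcp_rot: [-0.006, 0.563, 0.826, -0.003]
contact_force: [-1.5, 0.9, -1.3]
opening: 0.0484
```

View pics/s4a.png

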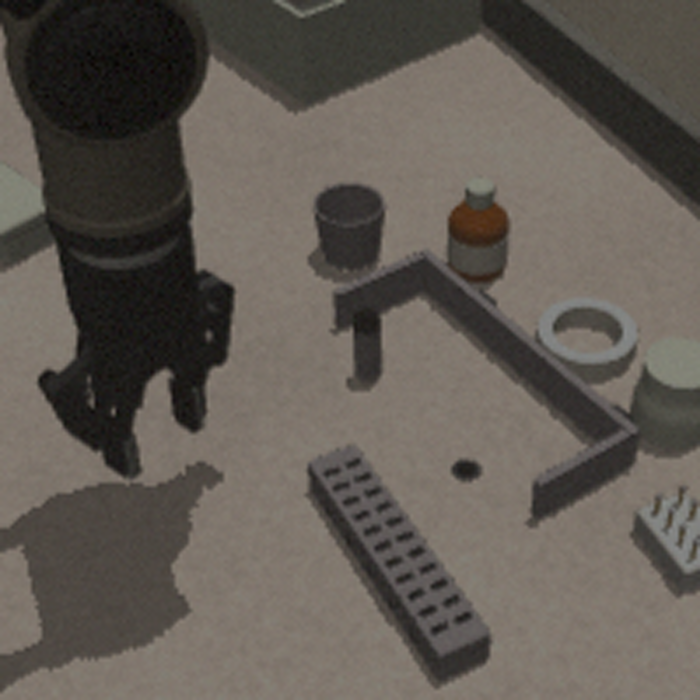

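View pics/c4a.png

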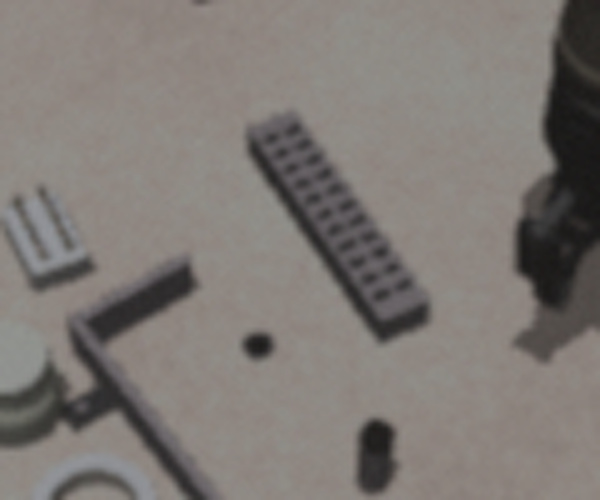

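```bash
cat >> h.py <<'E'
def cass(tag,x0,y0,f,aL,aR,bR,bL):
    P=[pt(tag,x0+(p[0]+.5)/f-.5,y0+(p[1]+.5)/f-.5,.028)[:2] for p in (aL,aR,bR,bL)]
    c=np.mean(P,0); u=(P[0]+P[1]-P[2]-P[3])/2; w=np.arctan2(-u[0],u[1])
    print(tag,'c',c.round(4),'yaw',round(w,3),'len',np.linalg.norm(u).round(4),'wid',np.linalg.norm((P[1]+P[2]-P[0]-P[3])/2).round(4),'dock',w2d(c).round(1),'phi',round(np.degrees(TH-w),1))
    return c[0],c[1],w
E
python3 - <<'E'
from h import *
a=cass('s4',130,80,3.5,(308,468),(353,448),(489,637),(435,660))
b=cass('c4',200,120,5,(429,298),(383,322),(249,130),(294,113))
m=tuple((np.array(a)+b)/2)
print(m)
overlay('s4','o_s4',m,(130,80,330,280),3.5);overlay('c4','o_c4',m,(200,120,320,220),5)
E
```

```text
s4 c [ 0.5054 -0.1107] yaw -0.005 len 0.1758 wid 0.0352 dock [-183.8 -102. ] phi 7.2
c4 c [ 0.5083 -0.1071] yaw 0.0 len 0.1757 wid 0.0341 dock [-180.5  -98.7] phi 6.9
(np.float64(0.5068322349625562), np.float64(-0.10892740113014775), np.float64(-0.002543540059822326))
```

View pics/o_s4.png

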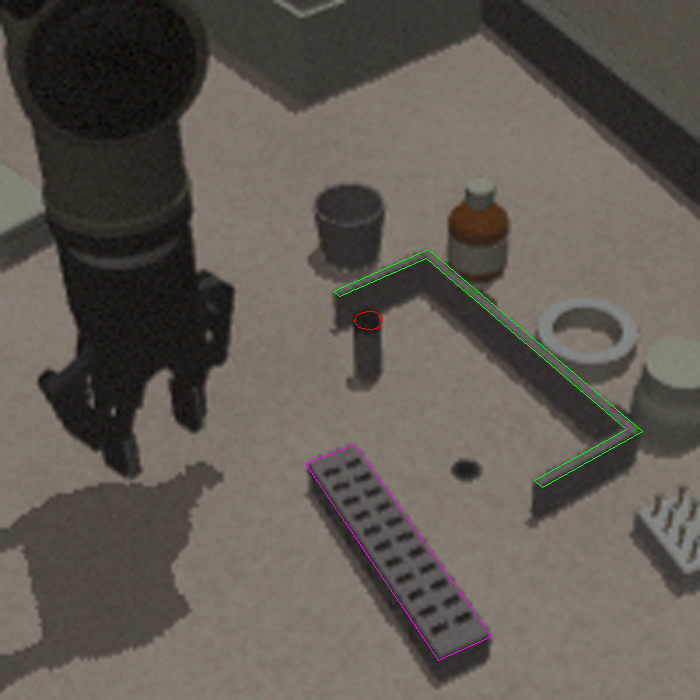

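View pics/o_c4.png

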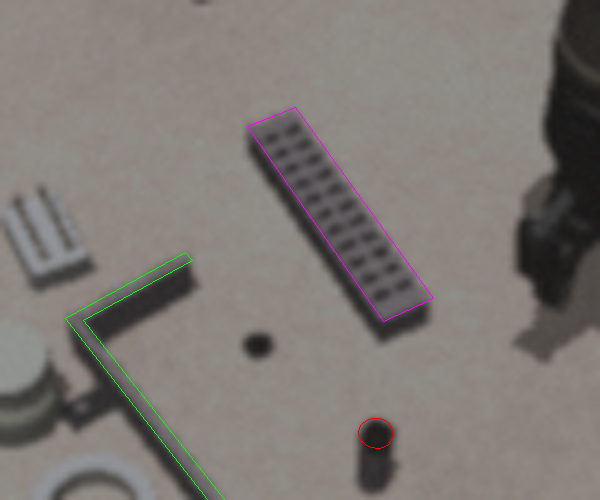

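```bash
python3 -m handwheel '{"slide":[[0,-14,0],[0,-14,0],[0,-14,0],[0,-14,0],[0,-14,0],[0,-14,0],[0,-14,0],[0,-15,0]],"spin":[7,7,7,7,7,7,7,7],"gripper":[75,75,75,75,75,75,75,75]}'; python3 -m handwheel '{"slide":[[20,0,-10],[20,0,-10],[16,0,-12],[0,0,0]],"spin":[7,6,0,0],"gripper":[75,75,75,75]}'
python3 - <<'E'
from h import *
s=snap('side','s5'); crop('s5',130,80,330,280,3.5,'s5a'); T=wpose(s); print(s['ee_pos'],T[:3,1],np.degrees(np.arctan2(T[1,1],T[0,1])))
E
```

```text
time: 4.68
ee_pos: [0.4175, -0.0961, 0.0587]
tcp_rot: [0.001, 0.112, 0.994, -0.0]
contact_force: [0.0, 0.3, -0.0]
opening: 0.0749
time: 5.02
ee_pos: [0.4755, -0.0957, 0.0252]
tcp_rot: [0.002, 0.002, 1.0, -0.001]
contact_force: [0.2, 0.2, -0.2]
opening: 0.0746
[ 0.47547314 -0.09572256  0.02515802] [ 0.00344757  0.99999351 -0.00104246] 89.80246821356128
```

View pics/s5a.png

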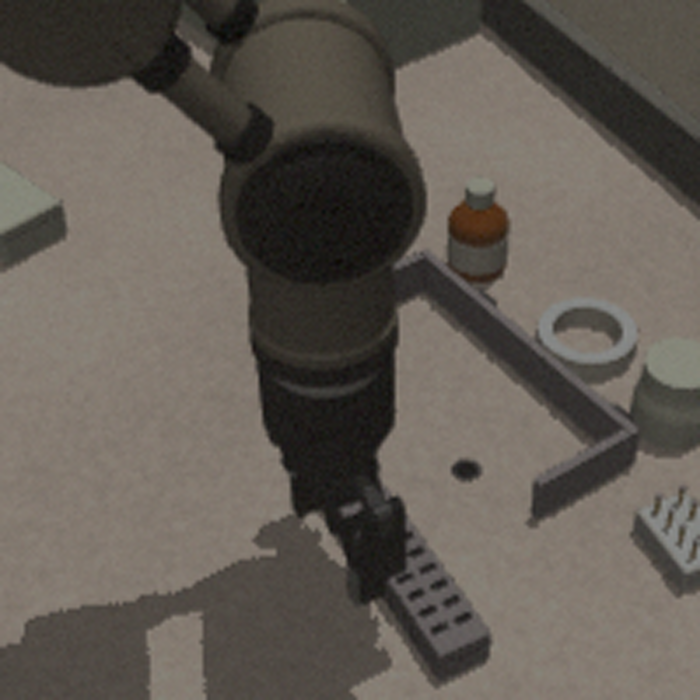

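```bash
python3 - <<'E'
from h import *
s=snap('wrist','w5'); D=np.load('pics/w5.npz'); d=D['d']; c=robot.get_calibration('wrist')
v,u=np.mgrid[0:384,0:512]; m=d>0
p=np.linalg.inv(D['K'])@np.stack([u[m]*d[m],v[m]*d[m],d[m]]); M=c['mount']; q=M[:3,:3]@p+M[:3,3:4]
sel=(abs(q[0])<.02)&(abs(abs(q[1])-.045)<.02)
f=q[:,sel&(q[2]<.02)]
print('tool-z of fingertip pts max',np.sort(f[2])[-10:], 'x range near tip',f[0][f[2]>np.max(f[2])-.006].min(),f[0][f[2]>np.max(f[2])-.006].max())
print('counter z',np.median(q[2][abs(q[0]+0)<.1]))
E
```

```text
tool-z of fingertip pts max [0.0198069  0.01980744 0.01981226 0.01981568 0.01981887 0.01983933
 0.01989173 0.01991618 0.01995012 0.01999507] x range near tip -0.01838793580398057 -0.016380832556503327
counter z 0.024688463478549583
```

View pics/w5.png

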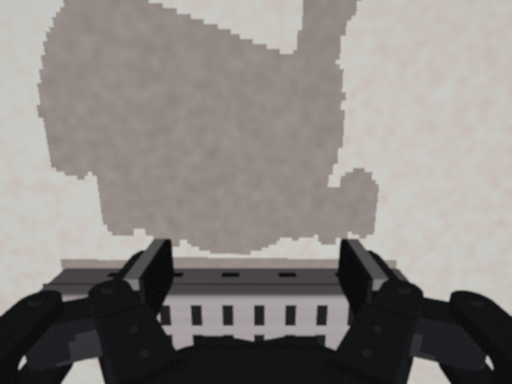

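```bash
python3 - <<'E'
from h import *
D=np.load('pics/w5.npz'); d=D['d']; M=robot.get_calibration('wrist')['mount']
for u,v in [(160,244),(165,242),(150,250),(165,260),(160,280),(353,244),(348,242),(350,260),(220,275),(220,290),(220,310)]:
    p=np.linalg.inv(D['K'])@[u,v,1]*d[v,u]; q=M@np.append(p,1); print(u,v,(q[:3]*1e3).round(1),(D['C']@np.append(p,1))[:3].round(4))
E
```

```text
160 244 [ 10.9 -41.5  -8.5] [ 0.4625 -0.1367  0.0341]
165 242 [ 10.9 -40.   -6.5] [ 0.4625 -0.1351  0.0321]
150 250 [ 11.  -43.8 -14.5] [ 0.4623 -0.1389  0.0401]
165 260 [  4.3 -39.5 -10. ] [ 0.4691 -0.1347  0.0356]
160 280 [  1.  -39.  -20.1] [ 0.4724 -0.1342  0.0457]
353 244 [10.9 38.6 -8.5] [ 0.4627 -0.0566  0.0341]
348 242 [11.2 36.9 -7.3] [ 0.4624 -0.0583  0.0329]
350 260 [  7.4  35.5 -15.9] [ 0.4662 -0.0596  0.0415]
220 275 [-17.4 -20.   15.9] [ 0.4909 -0.1152  0.0098]
220 290 [-17.6 -18.6   2.4] [ 0.491  -0.1138  0.0233]
220 310 [-24.6 -18.2  -3. ] [ 0.498  -0.1135  0.0287]
```

```bash
cat >> h.py <<'E'
def arc(tcp,piv,dyaw,n):
    "increments mm for rotating tcp about piv by dyaw deg in n rows"
    tcp=np.array(tcp);piv=np.array(piv);o=tcp
    for k in range(1,n+1):
        a=np.radians(dyaw*k/n); R=np.array([[np.cos(a),-np.sin(a)],[np.sin(a),np.cos(a)]])
        p=piv+R@(tcp-piv); print(((p-o)*1e3).round(1),round(dyaw/n,2)); o=p
E
python3 -m handwheel '{"slide":[[0,0,-9],[0,0,-8],[2,0,0],[2,0,0],[0,0,0]],"spin":[0,0,0,0,0],"gripper":[75,75,75,75,75]}'
python3 -c "
from h import *
p=robot.sense()['ee_pos'];print(p);arc(p[:2],(.509,-.198),-24.5,12)"
```

```text
time: 5.53
ee_pos: [0.4762, -0.0946, 0.0095]
tcp_rot: [0.0, 0.0, 1.0, -0.0]
contact_force: [-0.8, 0.4, 0.5]
opening: 0.075
[ 0.47618051 -0.09464085  0.00948667]
[3.7 1.1] -2.04
[3.7 1. ] -2.04
[3.8 0.8] -2.04
[3.8 0.7] -2.04
[3.8 0.6] -2.04
[3.8 0.4] -2.04
[3.9 0.3] -2.04
[3.9 0.2] -2.04
[3.9 0. ] -2.04
[ 3.9 -0.1] -2.04
[ 3.9 -0.3] -2.04
[ 3.8 -0.4] -2.04
```

```bash
python3 -m handwheel '{"slide":[[3,0,0],[3.7,1.1,0],[3.7,1,0],[3.8,0.8,0],[3.8,0.7,0],[3.8,0.6,0],[3.8,0.4,0],[3.9,0.3,0]],"spin":[0,-2,-2,-2,-2,-2,-2,-2],"gripper":[75,75,75,75,75,75,75,75]}'; python3 -m handwheel '{"slide":[[3.9,0.2,0],[3.9,0,0],[3.9,-0.1,0],[3.9,-0.3,0],[3.8,-0.4,0],[0,0,0]],"spin":[-2,-2,-2,-2,-2,0],"gripper":[75,75,75,75,75,75]}'
python3 - <<'E'
from h import *
s=snap('wrist','w6'); snap('scene','c6'); print(s['ee_pos'],s['contact_force'])
snap('side','s6'); crop('s6',130,80,330,280,3.5,'s6a')
E
```

```text
time: 6.2
ee_pos: [0.5048, -0.0893, 0.0096]
tcp_rot: [-0.001, 0.123, 0.992, 0.0]
contact_force: [-2.5, -0.2, 2.4]
opening: 0.0749
time: 6.7
ee_pos: [0.5251, -0.0901, 0.0096]
tcp_rot: [0.0, 0.209, 0.978, 0.0]
contact_force: [-0.8, -0.1, 0.1]
opening: 0.0748
[ 0.52513374 -0.09010971  0.0095656 ] [-0.81961266 -0.05300192  0.07670966]
```

View pics/s6a.png

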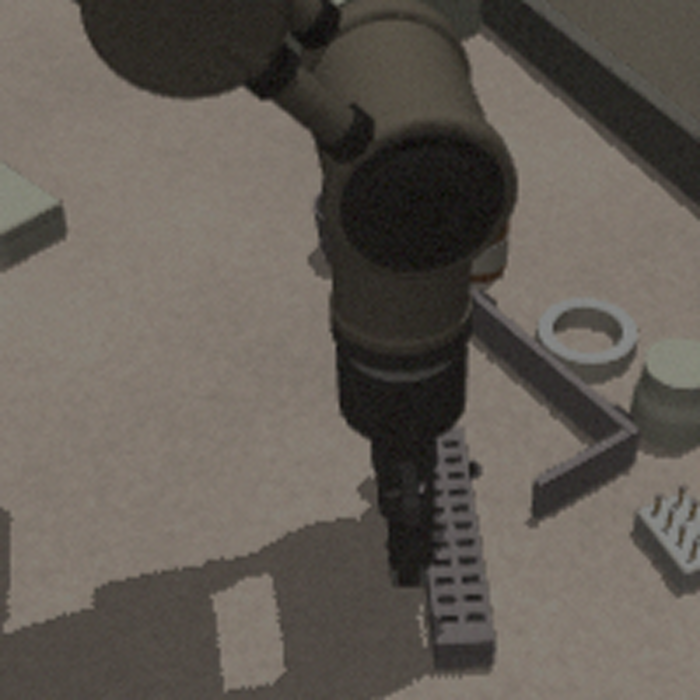

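View pics/w6.png

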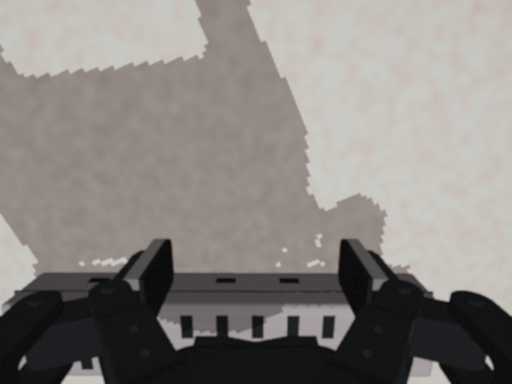

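View pics/c6.png

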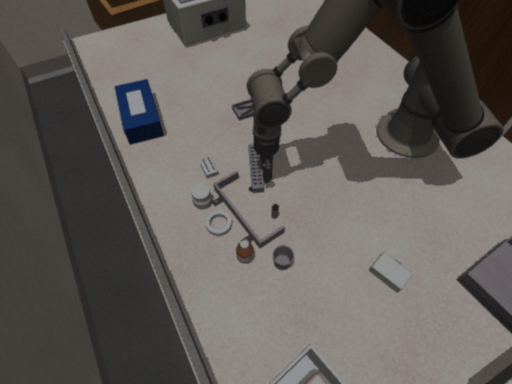

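```bash
python3 -m handwheel '{"slide":[[-18,8,0],[-10,4,30],[0,0,40],[0,-14,0],[0,-14,0],[0,-14,0],[0,-14,0],[0,-14,0]],"spin":[0,0,-7,-7,-7,-7,-7,-7],"gripper":[75,75,0,0,0,0,0,0]}'; python3 -m handwheel '{"slide":[[0,-14,0],[0,-14,0],[0,-14,0],[0,-14,0],[0,-14,0],[0,-14,0],[0,-7,0],[0,0,0]],"spin":[-7,-7,-7,-7,-7,-7,-6,0],"gripper":[0,0,0,0,0,0,0,0]}'
python3 - <<'E'
from h import *
s=snap('wrist','w7'); snap('scene','c7'); T=wpose(s); print(s['ee_pos'],s['joints'],np.degrees(np.arctan2(T[1,1],T[0,1])))
snap('side','s7'); crop('s7',130,80,330,280,3.5,'s7a'); crop('c7',200,120,320,220,5,'c7a')
E
```

```text
time: 7.52
ee_pos: [0.4966, -0.1489, 0.0796]
tcp_rot: [0.0, 0.547, 0.837, 0.0]
contact_force: [0.5, -0.3, 0.1]
opening: 0.0014
time: 8.18
ee_pos: [0.4966, -0.2408, 0.0794]
tcp_rot: [0.001, 0.84, 0.543, 0.0]
contact_force: [0.4, 0.9, -0.0]
opening: -0.0003
[ 0.4966458  -0.24075462  0.07939713] [-5.90105268e-01  5.69235417e-01  1.65388220e+00 -3.36860709e-04
  9.17306382e-01 -1.66390421e-01] -24.26533279587257
```

View pics/s7a.png

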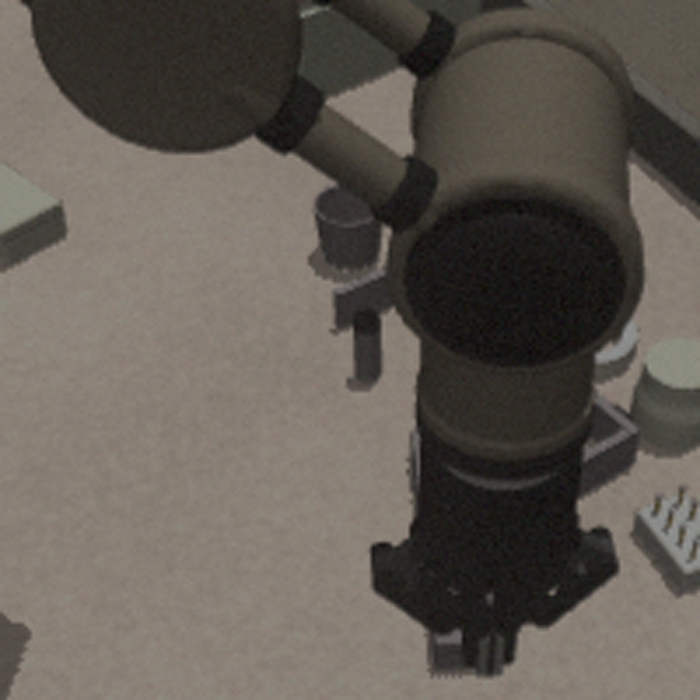

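View pics/w7.png

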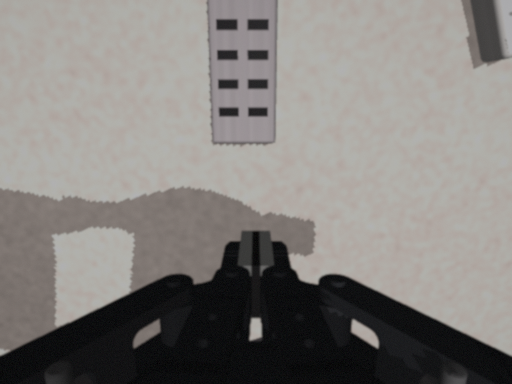

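View pics/c7a.png

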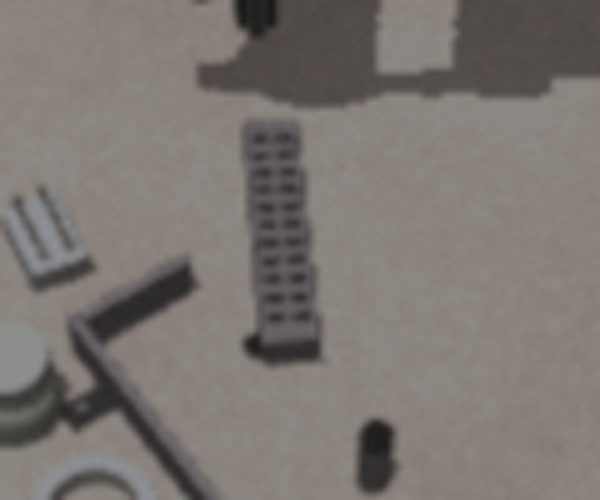

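```bash
python3 - <<'E'
from h import *
bl,br=pt('w7',213,142.5,.028)[:2],pt('w7',275,142.5,.028)[:2]; tl,tr=pt('w7',208,0,.028)[:2],pt('w7',276.5,0,.028)[:2]
print(bl,br,tl,tr,'w',np.linalg.norm(br-bl),np.linalg.norm(tr-tl))
u=((tl-bl)+(tr-br)); u/=np.linalg.norm(u); w=np.arctan2(-u[0],u[1]); e=(bl+br)/2; c=e+.09*u
print('yaw',w,np.degrees(w),'endb',e,'c',c,'dock',w2d(c),'phi',np.degrees(TH-w))
n=np.array([np.cos(w),np.sin(w)]); post=d2w(-90,61); tip=d2w(-80,-119)
print('post clr',((post-c)@n)*1e3+28,'tip clr',((tip-c)@n)*1e3-18)
overlay('w7','o_w7',(c[0],c[1],w)); overlay('c7','o_c7',(c[0],c[1],w),(200,120,320,220),5)
s=robot.sense(); T=wpose(s); print('start tcp',e-.025*u, 'tcp lateral off',(s['ee_pos'][:2]-e)@n*1e3)
E
```

```text
[ 0.49371421 -0.19101363] [ 0.5256457  -0.20539419] [ 0.5231317  -0.12558622] [ 0.5547435  -0.13980956] w 0.035020287345789734 0.034664236968155376
yaw -0.4200567839102302 -24.06748087389502 endb [ 0.50967995 -0.19820391] c [ 0.54638306 -0.11602799] dock [-143.77334614 -112.12288236] phi 30.942974415464892
post clr -14.896840604335097 tip clr 40.23319932680806
start tcp [ 0.49948464 -0.22103056] tcp lateral off 4.4660399912161814
```

View pics/o_c7.png

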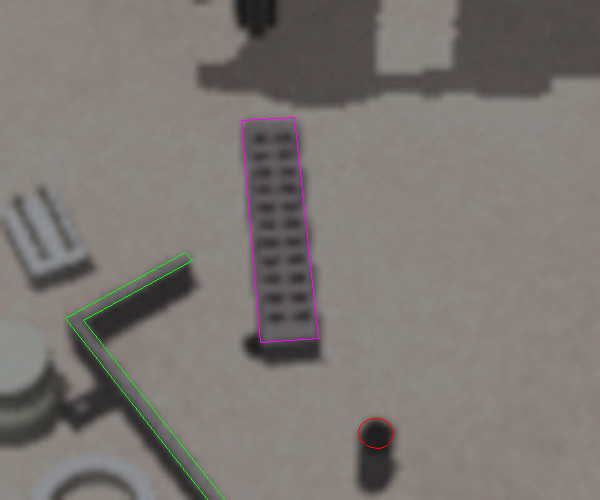

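```bash
python3 -m handwheel '{"slide":[[1,15,-20],[0,0,-40],[0,0,0]],"spin":[0,0,0],"gripper":[0,0,0]}'; python3 - <<'E'
from h import *
D=np.load('pics/w7.npz'); d=D['d']; M=robot.get_calibration('wrist')['mount']
v,u=np.mgrid[0:384,0:512]; m=(d>0)&(d<.16)
p=np.linalg.inv(D['K'])@np.stack([u[m]*d[m],v[m]*d[m],d[m]]); q=(M[:3,:3]@p+M[:3,3:4])*1e3
for y in range(0,80,8):
    s=(abs(q[1])>=y)&(abs(q[1])<y+8)
    if s.any(): print(y,q[2][s].max().round(1),q[0][s].min().round(1),q[0][s].max().round(1))
s=robot.sense();print(s['ee_pos'])
E
```

```text
time: 8.58
ee_pos: [0.4939, -0.2207, 0.0134]
tcp_rot: [-0.005, 0.838, 0.546, -0.002]
contact_force: [-2.3, 1.5, -0.7]
opening: -0.0002
0 7.2 -13.7 19.7
8 4.8 4.1 19.1
16 -29.7 -5.1 19.1
24 -33.3 -10.9 12.5
32 -37.4 -11.1 11.7
40 -45.5 -3.8 11.9
48 -57.2 5.8 12.8
56 -66.2 8.9 11.1
[ 0.49393424 -0.22065968  0.01339982]
```

```bash
python3 -m handwheel '{"slide":[[0,0,0],[0,0,0]],"spin":[0,0],"gripper":[0,0]}'; python3 - <<'E'
from h import *
s=robot.sense();e=np.array([.5097,-.1982]);u=np.array([.408,.913]);n=np.array([.913,-.408]);r=s['ee_pos'][:2]-e;print(s['ee_pos'],r@u*1e3,r@n*1e3)
E
```

```text
time: 8.75
ee_pos: [0.4983, -0.2243, 0.0206]
tcp_rot: [0.001, 0.838, 0.545, 0.0]
contact_force: [0.2, -0.2, -0.1]
opening: -0.0
[ 0.49833239 -0.22432901  0.02058593] -28.49377442196142 0.2820064968438232
```

```bash
python3 -m handwheel '{"slide":[[2.4,5.5,0],[2.5,5.5,0],[2.4,5.5,0],[2.5,5.5,0],[2.4,5.5,0],[2.5,5.5,0],[2.4,5.5,0],[2.5,5.5,0]],"spin":[0,0,0,0,0,0,0,0],"gripper":[0,0,0,0,0,0,0,0]}'; python3 -m handwheel '{"slide":[[2.4,5.5,0],[2.5,5.5,0],[2.4,5.5,0],[2.5,5.5,0],[2.4,5.5,0],[2.5,5.5,0],[2.4,5.5,0],[2.5,5.5,0]],"spin":[0,0,0,0,0,0,0,0],"gripper":[0,0,0,0,0,0,0,0]}'
python3 - <<'E'
from h import *
s=snap('wrist','w8'); snap('scene','c8'); print(s['ee_pos'])
crop('c8',200,120,320,240,5,'c8a')
E
```

```text
time: 9.42
ee_pos: [0.5175, -0.1797, 0.0194]
tcp_rot: [0.0, 0.839, 0.545, 0.0]
contact_force: [-0.9, -3.2, 2.5]
opening: 0.0
time: 10.08
ee_pos: [0.537, -0.1356, 0.0192]
tcp_rot: [-0.0, 0.839, 0.545, -0.0]
contact_force: [-1.5, -2.9, 2.5]
opening: 0.0001
[ 0.53701993 -0.13555121  0.01923233]
```

View pics/w8.png

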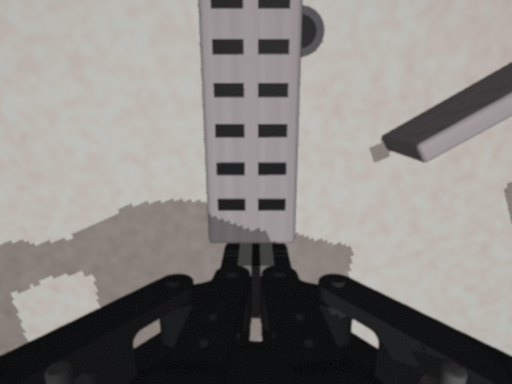

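View pics/c8a.png

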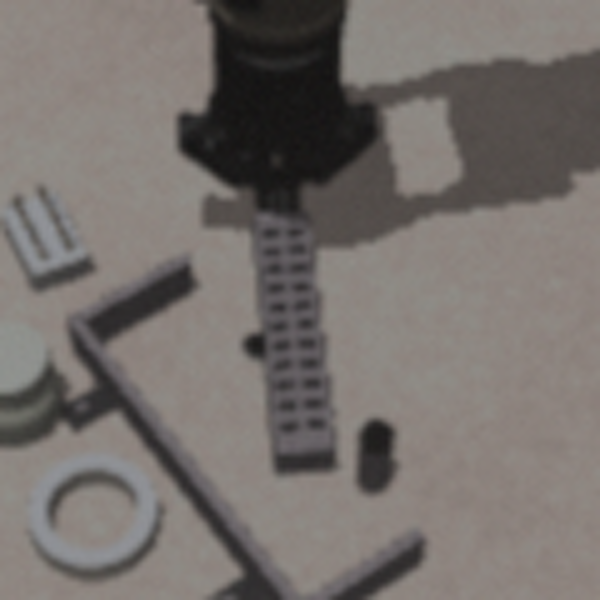

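```bash
python3 -m handwheel '{"slide":[[2.4,5.5,0],[2.5,5.5,0],[2.4,5.5,0],[2.5,5.5,0],[2.4,5.5,0],[2.5,5.5,0],[2.4,5.5,0],[2.5,5.5,0]],"spin":[0,0,0,0,0,0,0,0],"gripper":[0,0,0,0,0,0,0,0]}'
python3 - <<'E'
from h import *
s=snap('wrist','w9'); snap('scene','c9'); print(s['ee_pos'])
crop('c9',200,120,320,240,5,'c9a')
E
```

```text
time: 10.85
ee_pos: [0.5566, -0.0915, 0.0192]
tcp_rot: [-0.0, 0.839, 0.545, -0.0]
contact_force: [-0.8, -2.2, -1.2]
opening: -0.0003
[ 0.55664691 -0.09152326  0.01923568]
```

View pics/w9.png

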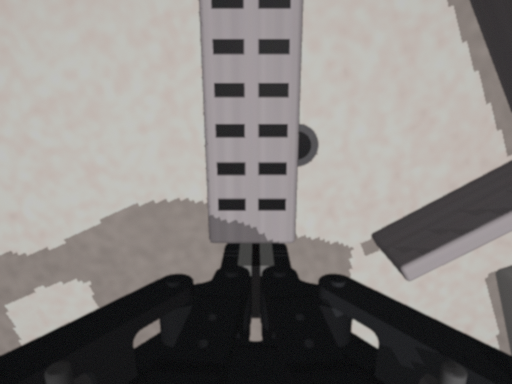

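View pics/c9a.png

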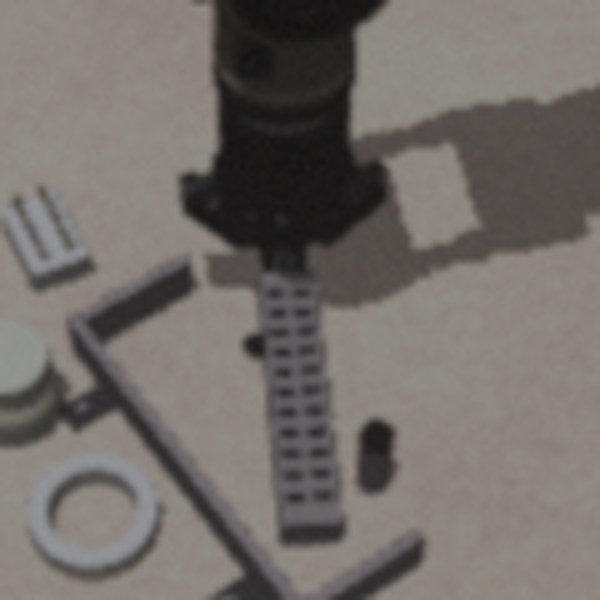

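```bash
python3 -m handwheel '{"slide":[[2,4.5,0],[2.1,4.6,0],[0,0,0],[-4,-9,0],[-4,-9,10],[0,0,40],[0,0,30],[0,0,0]],"spin":[0,0,0,0,0,0,7,7],"gripper":[0,0,0,0,0,0,60,60]}'; python3 -m handwheel '{"slide":[[0,13,0],[0,13,0],[0,13,0],[0,13,0],[0,13,0],[0,13,0],[0,13,0],[-2,14,0]],"spin":[7,7,7,7,7,7,7,7],"gripper":[60,60,60,60,60,60,60,60]}';  python3 -m handwheel '{"slide":[[0,0,0],[0,0,0],[0,0,0],[0,0,0]],"spin":[7,7,6,0],"gripper":[60,60,60,60]}'
python3 - <<'E'
from h import *
s=snap('wrist','w10'); snap('side','s10'); T=wpose(s); print(s['ee_pos'],w2d(s['ee_pos']),np.degrees(np.arctan2(T[1,1],T[0,1])),s['joints'][5])
crop('s10',180,110,340,250,4.5,'s10a')
E
```

```text
time: 11.62
ee_pos: [0.5555, -0.1035, 0.1061]
tcp_rot: [0.005, 0.765, 0.644, 0.003]
contact_force: [1.3, -0.2, 0.3]
opening: 0.0235
time: 12.28
ee_pos: [0.5507, 0.0031, 0.1002]
tcp_rot: [0.001, 0.372, 0.928, 0.0]
contact_force: [1.1, -0.2, -0.1]
opening: 0.06
time: 12.62
ee_pos: [0.5505, 0.0029, 0.1001]
tcp_rot: [0.0, 0.207, 0.978, 0.0]
contact_force: [0.8, -0.0, 0.1]
opening: 0.0596
[0.55048726 0.00291354 0.1001142 ] [-125.45990318    5.47197708] 66.16047367748666 -1.2887412861033773
```

View pics/w10.png

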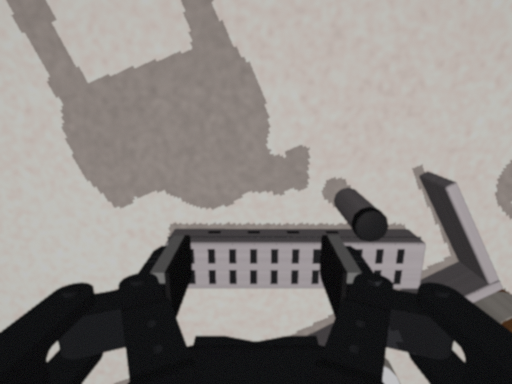

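View pics/s10a.png

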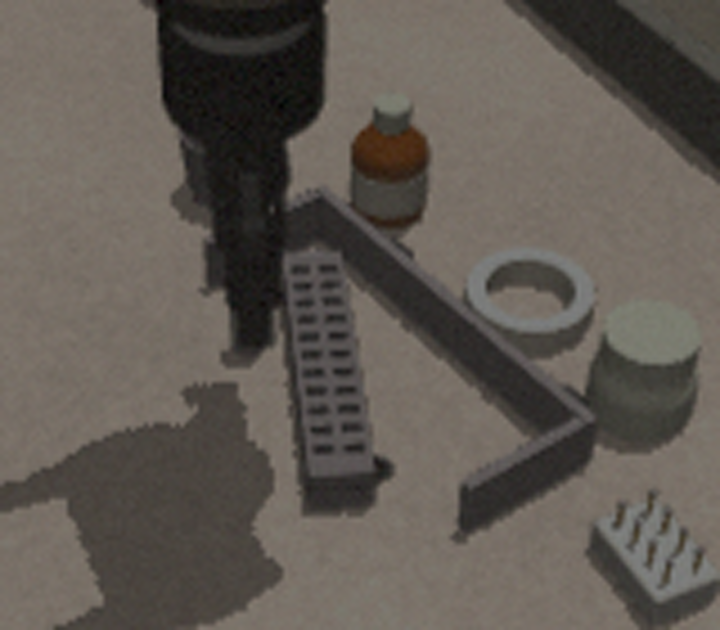

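```bash
python3 - <<'E'
from h import *
m=cass('s10',180,110,4.5,(287,254),(337,252),(374,467),(309,474))
for p in [(413,240),(425,289)]: print(w2d(pt('w10',*p,.028)))
c=np.array([.6018,.0098]);w=-.42
overlay('w10','o_w10',(c[0],c[1],w));overlay('s10','o_s10',(c[0],c[1],w),(180,110,340,250),4.5)
print(w2d(c)); u=np.array([.408,.913]);n=np.array([.913,-.408]); print('pred a corners',w2d(c+.09*u-.018*n),w2d(c+.09*u+.018*n))
E
```

```text
s10 c [0.5999 0.0116] yaw -0.418 len 0.1754 wid 0.0317 dock [-75.3   8.2] phi 30.8
[-50.89990852  84.63871868]
[-11.42193532  76.91212711]
[-73.69178115   6.1661488 ]
pred a corners [-42.83574664  92.60793919] [-11.9624453   74.09086512]
```

View pics/o_w10.png

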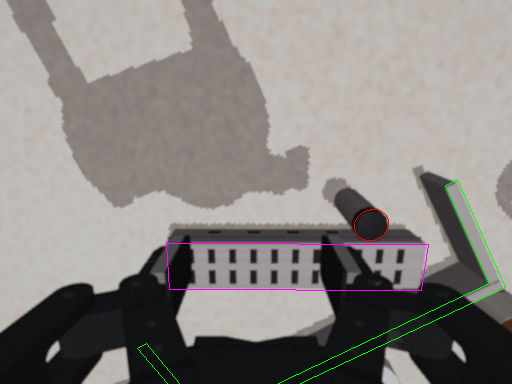

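View pics/o_s10.png

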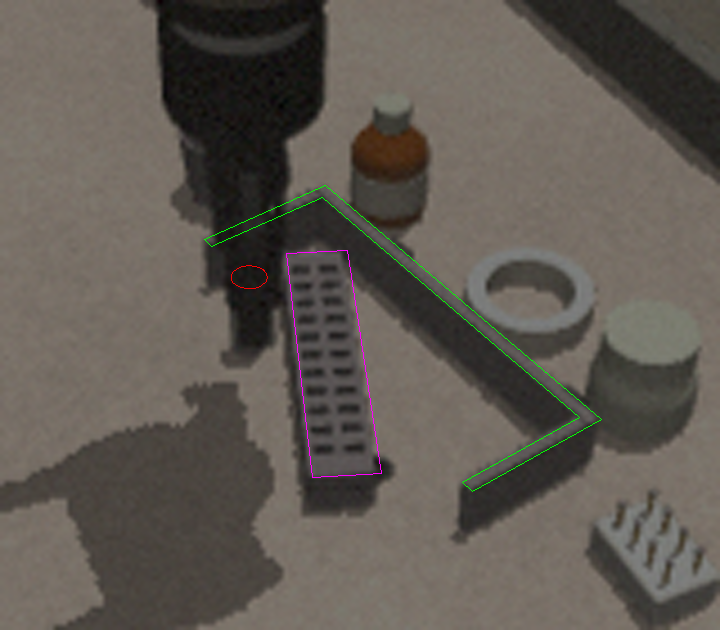

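```bash
python3 -m handwheel '{"slide":[[0,0,-30],[0,0,-30],[0,0,-28],[0,0,0],[0,0,0],[3.2,-1.4,0],[3.2,-1.4,0],[3.2,-1.4,0]],"spin":[0,0,0,0,0,0,0,0],"gripper":[60,60,60,60,60,60,60,60]}'
python3 - <<'E'
from h import *
s=snap('wrist','w11'); snap('scene','c11'); p=s['ee_pos']; c=np.array([.601,.010]);print(p,w2d(p)); arc(p[:2]+[.0032,-.0014],c+.09*np.array([.408,.913]),31,15)
crop('c11',200,120,320,240,5,'c11a')
E
```

```text
time: 13.38
ee_pos: [0.555, -0.0028, 0.0103]
tcp_rot: [-0.006, 0.209, 0.978, -0.002]
contact_force: [-16.1, -18.0, -0.6]
opening: 0.06
[ 0.55500938 -0.00283375  0.01034899] [-121.65832419   -0.7753434 ]
[ 3.5 -2.8] 2.07
[ 3.6 -2.7] 2.07
[ 3.7 -2.5] 2.07
[ 3.8 -2.4] 2.07
[ 3.9 -2.3] 2.07
[ 4.  -2.1] 2.07
[ 4. -2.] 2.07
[ 4.1 -1.8] 2.07
[ 4.2 -1.7] 2.07
[ 4.2 -1.5] 2.07
[ 4.3 -1.4] 2.07
[ 4.3 -1.2] 2.07
[ 4.4 -1.1] 2.07
[ 4.4 -0.9] 2.07
[ 4.4 -0.7] 2.07
```

View pics/w11.png

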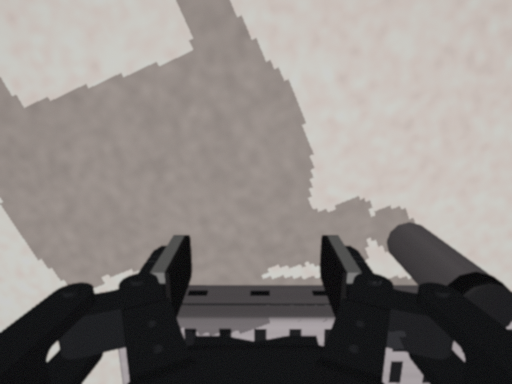

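View pics/c11a.png

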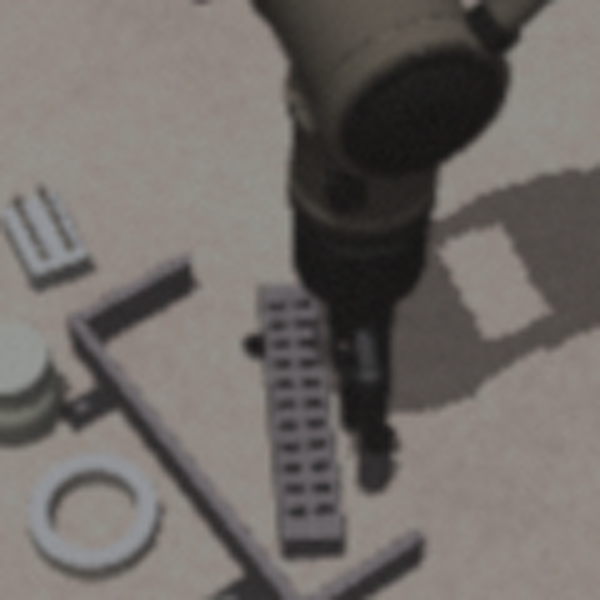

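```bash
python3 -m handwheel '{"slide":[[-6,-10,0],[-4,-8,0],[0,0,0]],"spin":[0,0,0],"gripper":[60,60,60]}'; python3 - <<'E'
from h import *
D=np.load('pics/w11.npz'); d=D['d']; M=robot.get_calibration('wrist')['mount']
v,u=np.mgrid[0:384,0:512]; m=(d>0)&(d<.16)&(v>232)&(u<300)
p=np.linalg.inv(D['K'])@np.stack([u[m]*d[m],v[m]*d[m],d[m]]); q=(M[:3,:3]@p+M[:3,3:4])*1e3
for y in range(24,90,6):
    s=(-q[1]>=y)&(-q[1]<y+6)&(q[2]<-1)
    if s.any(): print(y,q[2][s].max().round(1),q[0][s].min().round(1),q[0][s].max().round(1))
s=robot.sense(); print(s['ee_pos'],s['contact_force'])
for uv in [(400,240),(440,245),(470,270)]:
    p=np.linalg.inv(D['K'])@[uv[0],uv[1],1]*d[uv[1],uv[0]]; print((D['C']@np.append(p,1))[:3],w2d((D['C']@np.append(p,1))[:3]))
E
```

```text
time: 13.73
ee_pos: [0.5497, -0.0199, 0.0115]
tcp_rot: [0.0, 0.21, 0.978, 0.0]
contact_force: [0.5, -0.1, 0.8]
opening: 0.0596
24 -1.0 -31.7 18.4
30 -1.0 -31.5 17.5
36 -1.3 5.5 13.4
42 -1.6 -8.3 12.0
48 -35.5 -13.6 12.5
54 -16.9 -51.9 13.6
60 -16.5 -50.1 12.4
66 -59.6 9.9 10.4
[ 0.54969591 -0.01990374  0.01152907] [ 0.52813316 -0.07841104  0.78139808]
[0.57124675 0.05652874 0.01293361] [-98.43130865  56.21643727]
[0.5699597  0.06559788 0.0290458 ] [-98.62341971  65.37443547]
[0.57101278 0.06551146 0.04668385] [-97.58825683  65.16257574]
```

```bash
python3 -m handwheel '{"slide":[[2.5,-1.1,0],[2.3,-1,0],[0,0,0]],"spin":[0,0,0],"gripper":[60,60,60]}'; python3 - <<'E'
from h import *
s=robot.sense(); p=s['ee_pos']; print(p); c=np.array([.601,.010]); arc(p[:2],c+.09*np.array([.408,.913]),31,15)
E
```

```text
time: 13.98
ee_pos: [0.5558, -0.0203, 0.0115]
tcp_rot: [0.0, 0.208, 0.978, 0.0]
contact_force: [-1.0, -0.5, 0.6]
opening: 0.0602
[ 0.55576083 -0.02029092  0.01153979]
[ 4.1 -2.9] 2.07
[ 4.2 -2.7] 2.07
[ 4.3 -2.6] 2.07
[ 4.4 -2.4] 2.07
[ 4.5 -2.3] 2.07
[ 4.6 -2.1] 2.07
[ 4.6 -1.9] 2.07
[ 4.7 -1.8] 2.07
[ 4.8 -1.6] 2.07
[ 4.8 -1.4] 2.07
[ 4.9 -1.2] 2.07
[ 4.9 -1.1] 2.07
[ 4.9 -0.9] 2.07
[ 5.  -0.7] 2.07
[ 5.  -0.5] 2.07
```

```bash
python3 -m handwheel '{"slide":[[4.1,-2.9,0],[4.2,-2.7,0],[4.3,-2.6,0],[4.4,-2.4,0]],"spin":[2.07,2.07,2.07,2.07],"gripper":[60,60,60,60]}'; python3 -m handwheel '{"slide":[[4.5,-2.3,0],[4.6,-2.1,0],[4.6,-1.9,0],[4.7,-1.8,0]],"spin":[2.07,2.07,2.07,2.07],"gripper":[60,60,60,60]}'
python3 - <<'E'
from h import *
s=snap('wrist','w12'); snap('scene','c12'); print(s['ee_pos'],s['contact_force'])
crop('c12',200,120,320,240,5,'c12a')
E
```

```text
time: 14.32
ee_pos: [0.5718, -0.0304, 0.0113]
tcp_rot: [-0.001, 0.136, 0.991, 0.0]
contact_force: [-2.8, -0.4, 1.9]
opening: 0.0603
time: 14.65
ee_pos: [0.5902, -0.0385, 0.0113]
tcp_rot: [-0.001, 0.064, 0.998, 0.0]
contact_force: [-2.2, 1.3, 1.5]
opening: 0.0604
[ 0.59020519 -0.03850258  0.01127946] [-2.23798433  1.33389886  1.52595901]
```

View pics/w12.png

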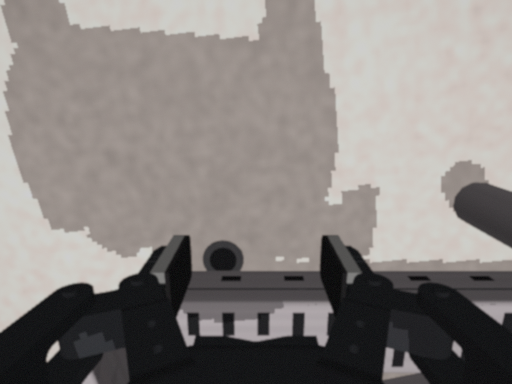

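View pics/c12a.png

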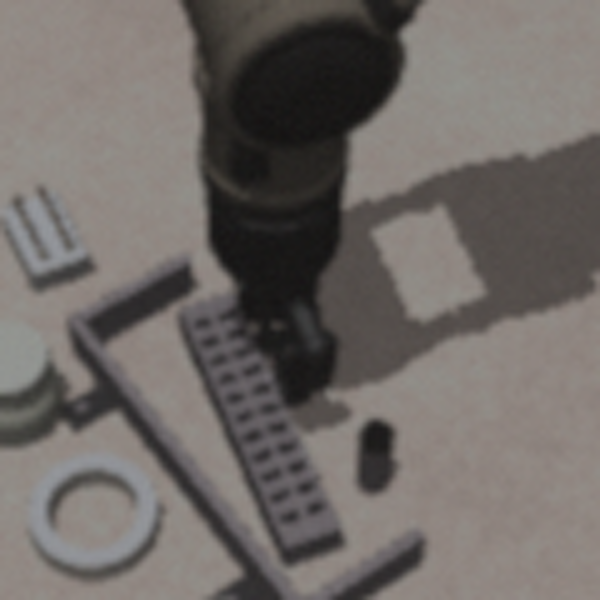

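```bash
python3 - <<'E'
from h import *
bl=pt('c12',200+181/5,120+315/5,.028)[:2]; 
ar=pt('c12',200+342/5,120+536/5,.028)[:2]; al=pt('c12',200+290/5,120+556/5,.028)[:2]
print('b front corner',w2d(bl),'a corners',w2d(ar),w2d(al))
s=robot.sense();p=s['ee_pos'];w=-2*np.arctan2(.064,.998); u=np.array([-np.sin(w),np.cos(w)]);n=np.array([np.cos(w),np.sin(w)])
# face line from tcp: contact at 11mm
c=p[:2]+48e-3*u+.029*n; print('c pred',c,w2d(c),'bcorner',w2d(c-.09*u+.018*n),'a',w2d(c+.09*u))
D=np.load('pics/w12.npz');d=D['d']
for uv in [(220,272),(300,272),(450,268),(220,290)]:
    q=np.linalg.inv(D['K'])@[uv[0],uv[1],1]*d[uv[1],uv[0]]; P=(D['C']@np.append(q,1))[:3]; print(uv,P.round(4),'n off',(P[:2]-p[:2])@n*1e3)
overlay('c12','o_c12',(c[0],c[1],w),(200,120,320,240),5)
E
```

```text
b front corner [-54.1376129  -86.73674871] a corners [-43.96919486  94.04296197] [-12.44385094  87.30946711]
c pred [0.62597808 0.00505892] [-50.25514414  -1.43525095] bcorner [-54.90519334 -93.09973176] a [-28.15615821  85.80943268]
(220, 272) [ 0.5995 -0.0589  0.0027] n off 10.88026485438894
(300, 272) [ 0.6046 -0.0204  0.0024] n off 11.052863485242938
(450, 268) [0.6127 0.0528 0.0008] n off 9.75905656542309
(220, 290) [ 0.5985 -0.0568  0.0203] n off 9.688284497582833
```

View pics/o_c12.png

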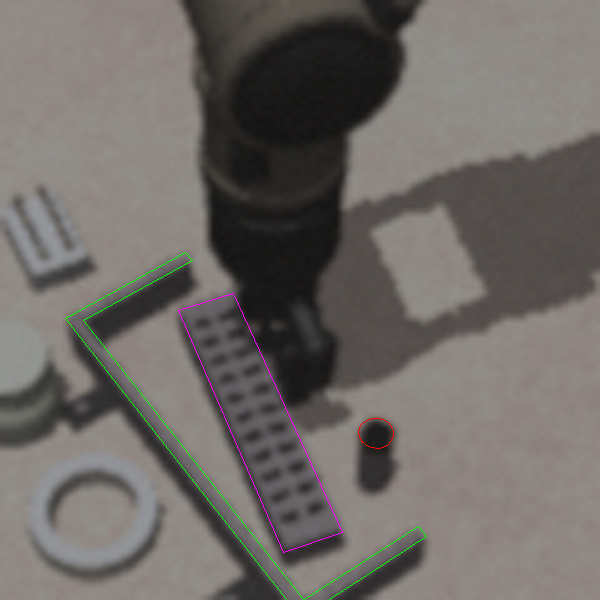

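```bash
python3 -m handwheel '{"slide":[[4.8,-1.6,0],[4.8,-1.4,0],[4.9,-1.2,0],[4.9,-1.1,0],[4.9,-0.9,0],[5,-0.7,0],[5,-0.5,0],[0,0,0]],"spin":[2.07,2.07,2.07,2.07,2.07,2,2,0],"gripper":[60,60,60,60,60,60,60,60]}'
python3 - <<'E'
from h import *
s=snap('wrist','w13'); snap('scene','c13'); T=wpose(s);print(s['ee_pos'],w2d(s['ee_pos']),s['contact_force'],np.degrees(np.arctan2(T[1,1],T[0,1]))-90-np.degrees(TH))
crop('c13',200,120,320,240,5,'c13a')
E
```

```text
time: 15.42
ee_pos: [0.6253, -0.0462, 0.0112]
tcp_rot: [0.0, -0.06, 0.998, -0.0]
contact_force: [-0.0, 0.3, -0.2]
opening: 0.0597
[ 0.62529188 -0.04624016  0.01118972] [-57.07753285 -52.28326564] [-0.02501524  0.31246053 -0.23067543] 0.05287680869440958
```

View pics/w13.png

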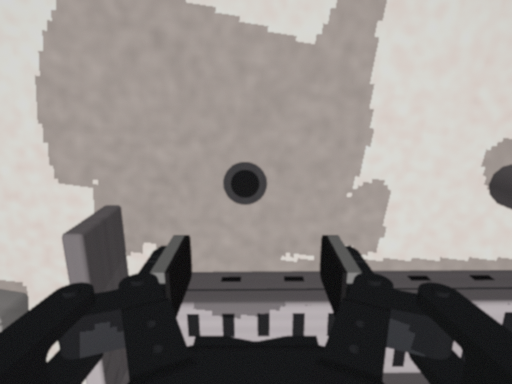

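View pics/c13a.png

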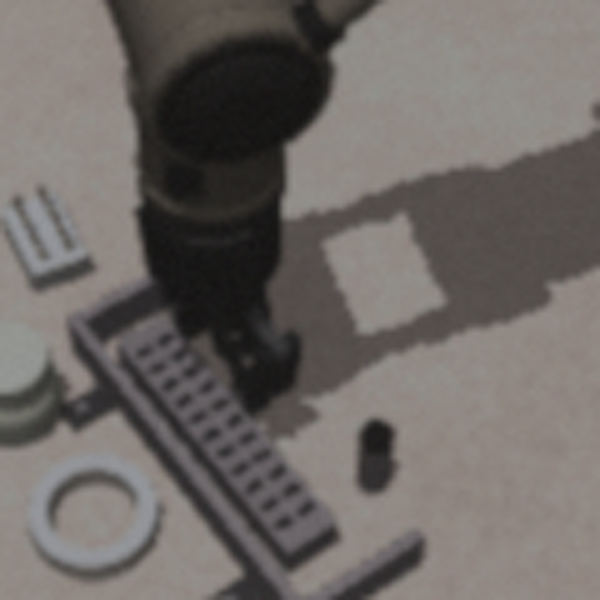

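```bash
python3 -m handwheel '{"slide":[[-6,-0.7,0],[-1.8,15,0],[-1.8,15,0],[0,0,0]],"spin":[0,0,0,0],"gripper":[60,60,60,60]}'; python3 -m handwheel '{"slide":[[3,0.4,0],[3,0.4,0],[2.5,0.3,0],[2.5,0.3,0],[2,0.2,0],[2,0.2,0],[0,0,0]],"spin":[0,0,0,0,0,0,0],"gripper":[60,60,60,60,60,60,60]}'; python3 -c "
from h import *
s=robot.sense();print(w2d(s['ee_pos']),s['contact_force'])"
```

```text
time: 15.85
ee_pos: [0.6141, -0.0138, 0.0113]
tcp_rot: [-0.0, -0.061, 0.998, 0.001]
contact_force: [-0.2, 0.2, -0.2]
opening: 0.06
time: 16.43
ee_pos: [0.6305, -0.0157, 0.0112]
tcp_rot: [0.0, -0.06, 0.998, -0.0]
contact_force: [-0.9, 0.0, 1.0]
opening: 0.0601
[-48.20494677 -22.55719977] [-0.85329637  0.00634066  0.96977751]
```

```bash
python3 -m handwheel '{"slide":[[1,0.1,0],[1,0.1,0],[0,0,0]],"spin":[0,0,0],"gripper":[60,60,60]}'; python3 -m handwheel '{"slide":[[1,0.1,0],[1,0.1,0],[0,0,0]],"spin":[0,0,0],"gripper":[60,60,60]}'; python3 -c "
from h import *
s=robot.sense();print(w2d(s['ee_pos']),s['contact_force'])"
```

```text
time: 16.68
ee_pos: [0.6323, -0.0153, 0.0112]
tcp_rot: [0.0, -0.06, 0.998, -0.0]
contact_force: [-1.3, -0.2, 1.0]
opening: 0.0599
time: 16.93
ee_pos: [0.6324, -0.0152, 0.0112]
tcp_rot: [-0.002, -0.06, 0.998, 0.0]
contact_force: [-8.7, -2.5, 5.6]
opening: 0.0603
[-46.26126082 -22.32652834] [-8.69773231 -2.51949727  5.61383716]
```

```bash
python3 -m handwheel '{"slide":[[-4,-0.5,0],[-12,-1.4,0],[-6,0,38],[-10,0,38],[-20,0,30],[-20,0,20],[-20,0,0],[0,0,0]],"spin":[0,0,0,0,0,0,0,0],"gripper":[60,60,60,60,60,60,60,60]}'
python3 -m handwheel '{"slide":[[-35,0,10],[-35,0,10],[0,0,0]],"spin":[0,0,0],"gripper":[60,60,60]}'
python3 - <<'E'
from h import *
s=snap('wrist','w14'); snap('scene','c14'); snap('side','s14'); print(s['ee_pos'],s['contact_force'])
crop('c14',180,140,320,280,4,'c14a');crop('s14',180,110,340,250,4.5,'s14a')
E
```

```text
time: 17.6
ee_pos: [0.5402, -0.0166, 0.139]
tcp_rot: [0.001, -0.06, 0.998, -0.0]
contact_force: [0.2, -0.2, -0.3]
opening: 0.0596
time: 17.85
ee_pos: [0.4676, -0.0162, 0.1575]
tcp_rot: [-0.002, -0.06, 0.998, 0.001]
contact_force: [0.6, -0.5, 1.0]
opening: 0.0604
[ 0.46758343 -0.01617239  0.15748058] [ 0.60283176 -0.53157793  0.99545555]
```

View pics/c14a.png

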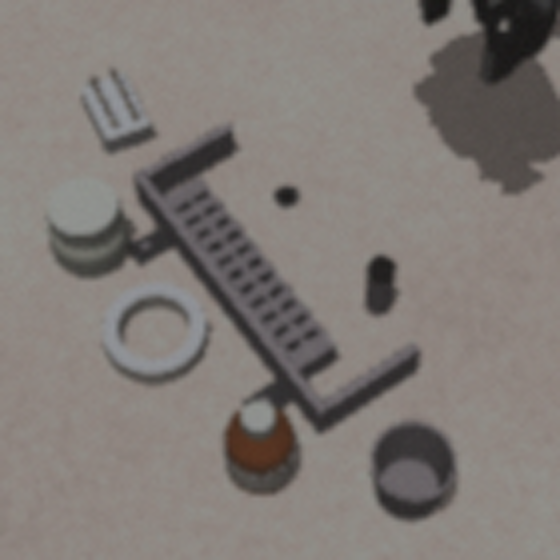

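View pics/s14a.png

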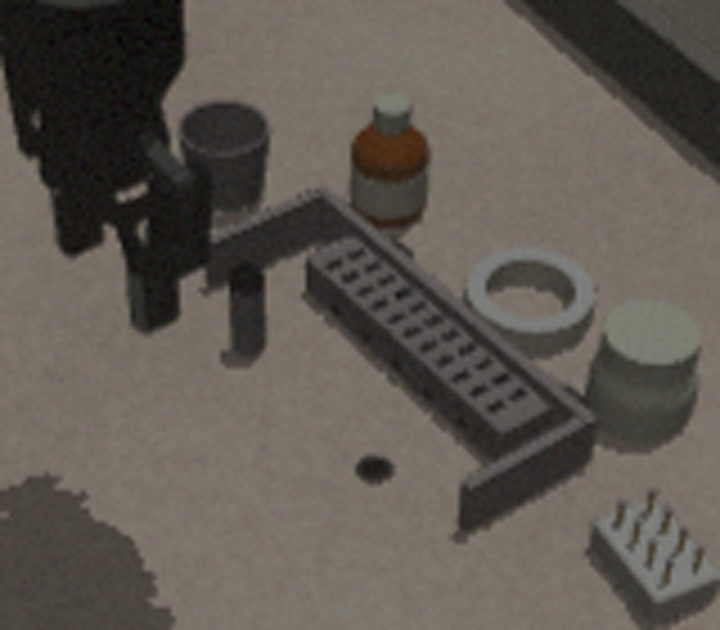

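```bash
python3 - <<'E'
from h import *
m=cass('s14',180,110,4.5,(307,262),(352,239),(551,407),(500,434))
m2=cass('c14',180,140,4,(337,352),(302,371),(169,198),(204,180))
E
```

```text
s14 c [0.657  0.0024] yaw 0.128 len 0.1743 wid 0.0347 dock [-19.8  -7.8] phi -0.5
c14 c [0.6564 0.0074] yaw 0.103 len 0.1789 wid 0.03 dock [-19.7  -2.8] phi 1.0
```

Both views put the centre at x ≈ −20 mm and y ≈ −5 mm in the dock frame, within 1° (0.017 rad) of parallel. All the limits are met, so I'm handing in.

```bash
python3 -c "
from rig import robot
print(robot.sense()['time'],robot.close_job())"
```

```text
the job is handed in; nothing more can be done
18.0 None
```

The cassette is in the dock with its long side against the back wall, and I handed the job in at 18.0 s. No verdict was reported.

**What I did:**
1. I pushed the cassette sideways with the closed fingertips.
2. I turned it to about 31° with the open fingers against its long side.
3. I pushed it lengthwise so end a went in behind the post. End a was then about 30 mm from the back wall and 60 mm from the post.
4. I swung end b in and pressed the cassette flat. The force rose to about 9 N as it met the wall.

**Last checks:**

| Check | Side camera | Scene camera | Limit |
|---|---|---|---|
| Centre to back wall | 19.8 mm | 19.7 mm | 26 mm |
| Offset along the wall | −7.8 mm | −2.8 mm | ±35 mm |
| Angle to the wall | −0.5° | 1.0° | 4° (0.07 rad) |

- **Camera agreement:** the two views differ by about 5 mm along the wall and 1.5° in angle, both well inside the limits.
- **Clearances:** the gripper was clear of everything at hand-in. The nearby things in the last pictures stood where they began. The small box and the pliers tray were not checked again.

**What went wrong:** while I was lining up for the swing, the gripper's linkage touched the fixed post with about 24 N, below the 40 N limit. I backed off and placed the fingers closer to end b. The cassette did not appear to be affected.

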